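Close the relish jar with its captive screw cap

TASK

The jar in the counter stand has been left open and the sauce bottle stands in the way of its cap, which hangs on a swing arm. Stand the bottle upright on the empty cork coaster in the tray; then swing the arm home so that the cap is over the jar's mouth, and only there screw the cap down (clockwise seen from above) until it stops. Keep the bottle from tipping, and leave the shaker and the can in the tray, the dip cup and the bell where they stand.

Things in the scene. Friction and masses are not known exactly. Their poses are not given: they have to be found in the camera images.
- jar_mouth (a point): Centre of the open mouth of the white ceramic jar, at the height of its rim (105 mm above the worktop). The jar is 76 mm across, 68 mm at the rim, and is fixed in a steel stand bolted to the worktop. The axes of this point are those of the stand: +x (horizontal) points from the jar to the pivot post, z up. The stand is a round foot 104 mm across under the jar and a bar to the post.
- pivot (a point): Point on the vertical axis of the swing arm's post, 140 mm from the jar's axis, 122 mm above the worktop (mid height of the arm); the post's nut ends 135 mm above the worktop. Axes as those of jar_mouth. The arm is a flat steel bar 18 mm wide; at its end a flat steel ring 77 mm across, its top 127 mm above the worktop, holds the screw cap, whose axis is 140 mm from the pivot.
- cap_arm (a joint): Swing of the arm about the post, rad. 0: home against its stop, cap exactly over the jar's mouth. Positive: swung away, counter-clockwise seen from above; at most 2.0. At value a the cap's axis lies at pivot + 0.14 m * (-cos a, -sin a) in the axes of jar_mouth. It stays where it is left (friction 0.15 N m).
- jar_cap (a joint): Turn of the screw cap relative to its arm, rad. 0: screwed all the way up (a stop); grows as it is turned clockwise seen from above, to 2.8: screwed fully down (a firm stop). The thread lowers the cap by 4 mm over the whole 2.8 rad. Friction 0.06 N m. If the cap is held while the arm swings, the hand should turn with the arm, for otherwise the cap turns in it.
- cap_grip (a point): On the axis of the black fluted screw cap, at the height to grip it: the part to grip is a round 60 mm across that stands out of the arm's ring from 127 mm above the worktop to 165 mm (4 mm less when screwed down); this point is 147 mm above the worktop when the cap is all the way up, 18 mm below the cap's top. z up; x and y turn with the cap.
- bottle_mid (a point): Centre of the sauce bottle, half-way up (94 mm above its base). The bottle is 188 mm tall, upright, 42 mm (x) by 74 mm (y), with a round brown cap 42 mm across that makes its top 27 mm (fixed to the bottle; a good place to grip it from above, any yaw). About 0.4 kg. It stands on the worktop in the arc through which the cap must swing.
- coaster: Round cork coaster, 76 mm across, 4 mm thick, fixed in the tray; origin at the centre of its underside, 5 mm above the worktop, so that its top is 9 mm above the worktop. It is at one of the tray's three places, 87 mm apart in a row.
- tray: Aluminium tray, 275 (x) by 104 (y) by 14 mm with a low rim, fixed on the worktop; origin under its centre, x along its length. Its inner floor is 5 mm above the worktop.
- shaker_mid (a point): Centre of the glass shaker in the tray, 73 mm across and 119 mm tall, half-way up. Must stay where it is.
- can_mid (a point): Centre of the drinks can in the tray, 66 mm across and 115 mm tall, half-way up. Must stay where it is.
- dip_mid (a point): Centre of the white lidded dip cup on the worktop, 69 mm across and 34 mm tall, half-way up. Must stay where it is.
- bell_mid (a point): Centre of the counter bell, 82 mm across and 67 mm tall, 30 mm above its base. Must stay where it is.
Things that resemble listed ones, but are neither listed nor needed, are in the scene too. What is shaped like the part that bears bottle_mid but blue is not meant. Of the things shaped like the coaster, the cork one is meant.

How it is judged (in metres and radians):
On the way, in this order (a step that is already met when the one before it is completed fails the run):
1. the bottle stands upright on the coaster (horizontal distance between bottle_mid and coaster below 0.022 m and angle between bottle_mid's own z axis and vertical below 0.1 rad and height (world z) of bottle_mid below 0.107 m), for 0.2 s.
2. the arm is swung home, cap over the jar's mouth (value of joint cap_arm below 0.06 rad), for 0.2 s.
3. the cap is screwed down to its stop (value of joint jar_cap above 2.62 rad), for 0.2 s.
At the end, for the whole second after the job is handed in: The arm is home (swing below 0.06 rad), the cap screwed down to its stop (turned past 2.62 of 2.8 rad), the bottle stands upright (within 0.1 rad) on the coaster, its axis within 22 mm of the coaster's centre, and the shaker, can, dip cup and bell are within 20 mm of where they were (all of step 1 and value of joint cap_arm below 0.06 rad and value of joint jar_cap above 2.62 rad and height (world z) of bottle_mid above 0.098 m and distance of each of shaker_mid, can_mid, dip_mid, bell_mid from where it was at the start of the episode below 0.02 m); the robot touches nothing.
It fails at once if the bottle is tipped by more than 0.4 rad (angle between bottle_mid's own z axis and vertical above 0.4 rad).
It fails at once if the cap is screwed down while it is not over the jar's mouth (value of joint cap_arm above 0.15 rad and value of joint jar_cap above 1.9 rad).
It fails at once if the shaker, can, dip cup or bell is shifted or knocked over (distance of any of shaker_mid, can_mid, dip_mid, bell_mid from where it was at the start of the episode above 0.03 m).
It also fails if it takes over 72 s, if anything falls off the work surface, if the arm or the gripper's body presses on something with over 40 N, if the wrist force passes 120 N, or if a joint passes its speed limit or range.

ROBOT

A 6-joint arm with a two-finger parallel gripper is mounted at the origin on a cart in front of the work surface, level with it; the furniture and walls round the work are solid. World frame = base frame: x ahead of the robot, y to its left, z up, the work surface at z = 0. Lengths are in m, angles in degrees, forces in N, time in s.
With the tool pointing down it reaches from about 0.35 to 0.875 m from the base axis. Payload 4.2 kg.
Tool frame: the origin (TCP) lies on the front face of the gripper's body, between the roots of the fingers; the fingertips stand 70 mm ahead of it and the grasp point (between the pads) lies 51 mm ahead of it; x points along the fingers, y is the direction in which the jaws open and shut, and the axes are right-handed (so a half turn about x gives the same grasp; the last joint's range is limited). The gripper opens to 87 mm and grips with 3 to 60 N. Pads are 19 mm wide; open, the fingers measure 117 mm over their backs; the gripper's body (75 mm by 190 mm) begins 51 mm behind the grasp point.
Start: joints at [78.071, 22.042, 0.453, 0, -68.411, -14.817], TCP at [0.281, 0.558, 0.292] pointing down, gripper open.
Joint ranges: [-179.83, 179.83], [-69.29, 118.12], [-61.27, 80.66], [-181.25, 117.63], [-171.15, -9.14], [-177.46, 177.46]. Speed limits (degrees/s): [159.86, 159.86, 180, 180, 180, 180].

INTERFACE

Orientations are given as a 3x3 rotation matrix whose columns are the frame's x, y, z axes.
In Python, from station import r, viewer, spotter gives the robot as it stands.
- The arm moves only by the tool move_arm, never from a script. Its argument "series" is a list that holds one entry, the list of rows, each a list of 7 numbers: the turn, a rotation vector about the world's x, y, z scaled (see below), then the shift along the world's x, y, z scaled (see below), then the opening, from 0 (shut) to 1 (fully open). A call has 1 to 20 rows; each row shifts and turns the pose as measured when the row begins; what a row does not reach is not made up. The controller multiplies each number of a shift by 60 mm and each number of a turn by 8 degrees. A row lasts 1/8 s, in which the tool goes at most 62.5 mm and 10.7 degrees, less where a joint would pass 70% of its speed; a pose out of reach is approached as far as the arm can. A call with a number of a shift or a turn outside -1 to 1 is refused whole. A call with a gripper value outside its range is refused whole. The fingers move at their own pace and stop on an object; the grip force is fixed at half the most. Time passes only in rows, so rows that do not move let the fingers close. It gives the time, the measured TCP pose, the force and the opening at its end, in the units of the state.
- r.sense(): the state, without advancing time (a new reading comes with each control period).
- viewer.capture(name): name is "scene" or "top" or "wrist"; returns (picture, depth): 420x560x3 uint8, red, green, blue; 420x560 float32, m along the optical axis (not along the pixel's ray), 0 where there is no reading.
- viewer.camera_params(name): a dict with "mtx" (3x3 intrinsics, pixels), "dist_coeffs" ([k1, k2, p1, p2, k3] as OpenCV has them; the pictures are not rectified), "pose" (4x4, takes a point from camera to world coordinates). Camera axes: x right, y down, z forward; pixel columns grow to the right and rows downward; lengths in m; the calibration is good to about 2 mm. A picture is of the moment at which its call begins: read the wrist's pose just before it. camera_params takes no time and is no camera call; for the wrist camera it gives the pose at the moment of the call.
- r.finish_job(): hands the job in, once; it reports no verdict.
Trained networks look in the newest picture that a camera, given by its name, has taken for a name from the list of things; names that differ only in an ending like _2 or _b are one class to them, and where a whole thing is asked for, a point or a joint stands for the part that bears it (a point fixed in the world has none). Each returns a list of dicts, best first, with "conf" (0 to 1); they miss things now and then, are a little off and sometimes report something else, mostly with a low value. They report only what shows in the picture. A call takes as long as a camera call. They do not tell look-alikes from the thing itself.
- spotter.find_in(camera, name): "centre" ([column, row] in pixels, amid what is visible of it).
- spotter.trace(camera, name): "mask" (420x560 bool, what is visible of it) and "centre" ([column, row] in pixels, amid what is visible of it).
The state is a dict: "time_s": time; "joints": joint angles; "joint_velocities": joint speeds; "effort": joint torques, N m; "tcp_pos": TCP position; "ee_rot": TCP orientation; "wrist_force": force on the tool from outside, world axes, zero at the start; "moment": the same for the moment, N m; "gripper_width": opening from 0.0 (shut) to 1.0 (fully open).
Only numpy, scipy, OpenCV 4.12 (cv2) and the standard library are available. Lean on these libraries where they do the work, as an engineer would, in place of code of your own. Each camera call takes 0.05 s, during which the arm holds its last target.

## Working session

There is one attempt and no reset: what is moved stays moved. The work goes in short steps, Python scripts to look and compute and a tool call to move; the robot and the scene stay as the last step left them, time stands still between calls to the robot, and variables do not carry over. Pictures are saved under pics/ and viewed, and the job is handed in when it is done.

Besides the shell and the picture viewer there is one more tool, called as name(argument=value, ...), one argument or row to a line, values as JSON. move_arm: Moves the arm, as the interface text tells. Its arguments: {"type":"object","properties":{"series":{"type":"array","items":{"type":"array","items":{"type":"array","items":{"type":"number","minimum":-1,"maximum":1}}}}},"required":["series"]}

```bash
ls; mkdir -p pics; cat > h.py <<'E'
import numpy as np, cv2
from station import r, viewer, spotter
def cap(n,f):
    p,d=viewer.capture(n); cv2.imwrite('pics/'+f,cv2.cvtColor(p,cv2.COLOR_RGB2BGR)); return p,d
def ray(n,uv):
    c=viewer.camera_params(n)
    q=cv2.undistortPoints(np.array([[uv]],float),c['mtx'],np.array(c['dist_coeffs']))[0,0]
    T=np.array(c['pose']); return T[:3,3],T[:3,:3]@np.array([q[0],q[1],1])
def at_z(n,uv,z):
    o,d=ray(n,uv); return o+d*(z-o[2])/d[2]
def cloud(n,d,mask=None):
    c=viewer.camera_params(n); 
    m=(d>0) if mask is None else (mask&(d>0))
    v,u=np.nonzero(m)
    q=cv2.undistortPoints(np.stack([u,v],1).astype(float)[:,None],c['mtx'],np.array(c['dist_coeffs']))[:,0]
    z=d[v,u]; P=np.c_[q*z[:,None],z]; T=np.array(c['pose'])
    return P@T[:3,:3].T+T[:3,3],u,v
E
python3 - <<'E'
from h import *
for n in ['scene','top','wrist']:
    p,d=cap(n,n+'0.png'); print(n,np.round(viewer.camera_params(n)['pose'],3).tolist())
    np.save(n+'0.npy',d)
print(r.sense())
E
```

```text
pics
scene [[0.613, -0.461, 0.642, -0.317], [-0.79, -0.338, 0.511, -0.647], [-0.019, -0.82, -0.572, 0.866], [0.0, 0.0, 0.0, 1.0]]
top [[-0.29, -0.921, 0.262, 0.164], [-0.957, 0.276, -0.088, 0.182], [0.009, -0.276, -0.961, 1.485], [0.0, 0.0, 0.0, 1.0]]
wrist [[-0.45, -0.857, -0.25, 0.349], [-0.893, 0.433, 0.124, 0.523], [0.002, 0.279, -0.96, 0.383], [0.0, 0.0, 0.0, 1.0]]
{'time_s': 0.15, 'joints': array([ 7.80726399e+01,  2.20802951e+01,  3.97593919e-01, -2.04981353e-02,
       -6.84104518e+01, -1.48170700e+01]), 'joint_velocities': array([ 0.01488172, -0.08584524,  0.27311208,  0.0996145 ,  0.02592688,
       -0.0181657 ]), 'effort': array([-1.28601164e-04, -3.91053486e+01,  1.87586582e+01,  4.22232002e+00,
        1.23704868e-02, -1.41248656e-04]), 'tcp_pos': array([0.28108141, 0.55785048, 0.29141344]), 'ee_rot': array([[-6.61485971e-04, -4.50128876e-01, -8.92963357e-01],
       [-1.52195186e-03, -8.92962065e-01,  4.50129352e-01],
       [-9.99998623e-01,  1.65680149e-03, -9.43926003e-05]]), 'wrist_force': array([ 0.07400717,  0.68336219, -0.11223135]), 'moment': array([ 0.02622239, -0.04502918,  0.00229032]), 'gripper_width': 0.9998828360848891}
```

View pics/scene0.png

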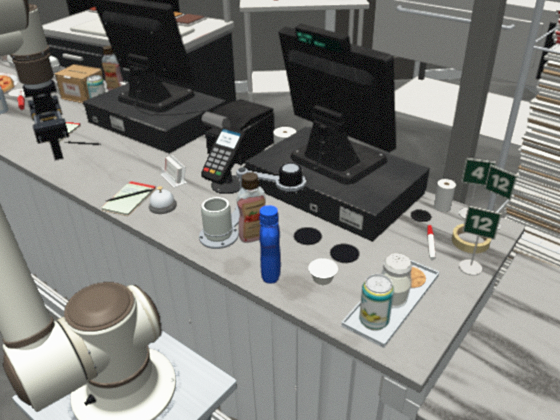

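View pics/top0.png

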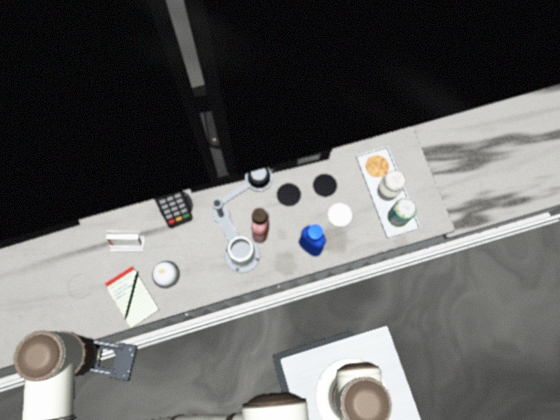

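View pics/wrist0.png

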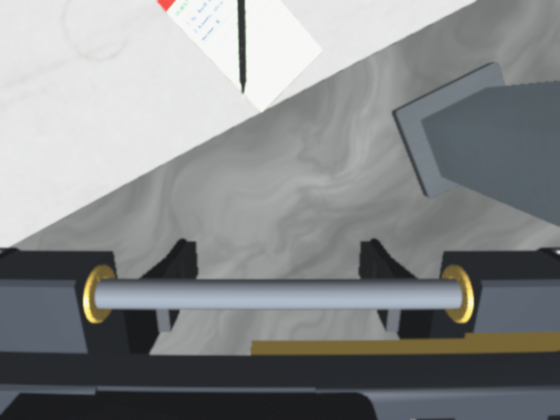

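```bash
python3 - <<'E'
from h import *
p,d=viewer.capture('top')
for nm in ['jar_mouth','pivot','cap_grip','bottle_mid','coaster','tray','shaker_mid','can_mid','dip_mid','bell_mid']:
    for x in spotter.trace('top',nm)[:3]:
        P,u,v=cloud('top',d,x['mask'])
        print(nm,round(x['conf'],2),np.round(x['centre']),len(P),np.round(np.median(P,0),3),np.round(P.min(0),3),np.round(P.max(0),3))
        if nm in('coaster','bottle_mid','cap_grip','shaker_mid','can_mid'):
            t=P[P[:,2]>np.percentile(P[:,2],90)-.006]; print('   topmean',np.round(t.mean(0),3),len(t))
print(r.sense()['time_s'])
c=viewer.camera_params('top'); print(c['mtx'])
b=cv2.resize(cv2.cvtColor(p,cv2.COLOR_RGB2BGR)[130:290,140:440],None,fx=2.66,fy=2.66,interpolation=cv2.INTER_CUBIC);cv2.imwrite('pics/topz.png',b)
h=np.zeros(d.shape);P,u,v=cloud('top',d);h[v,u]=P[:,2];np.save('h.npy',h)
cv2.imwrite('pics/hz.png',cv2.resize(cv2.applyColorMap(np.clip(h*600+20,0,255).astype(np.uint8),cv2.COLORMAP_JET)[80:290,100:440],None,fx=2.3,fy=2.3,interpolation=0))
E
```

```text
jar_mouth 0.91 [235. 234.] 2182 [0.551 0.177 0.06 ] [ 0.411  0.03  -0.007] [0.682 0.233 0.172]
pivot 0.79 [237. 231.] 2322 [0.546 0.179 0.047] [ 0.308  0.024 -0.008] [0.682 0.234 1.091]
cap_grip 0.83 [260. 179.] 343 [0.626 0.078 0.162] [0.607 0.042 0.108] [0.654 0.107 0.172]
   topmean [0.63  0.076 0.165] 195
bottle_mid 0.78 [257. 226.] 540 [0.499 0.113 0.145] [ 0.478  0.08  -0.009] [0.58  0.138 0.194]
   topmean [0.516 0.109 0.188] 168
bottle_mid 0.76 [312. 241.] 637 [ 0.419 -0.014  0.143] [ 0.393 -0.05   0.008] [0.461 0.012 0.195]
   topmean [ 0.429 -0.02   0.189] 177
coaster 0.95 [320. 187.] 487 [ 0.599 -0.124  0.004] [ 0.561 -0.166 -0.008] [ 0.639 -0.083  0.014]
   topmean [ 0.599 -0.123  0.006] 327
coaster 0.8 [379. 167.] 438 [ 0.613 -0.301  0.01 ] [ 0.576 -0.34   0.001] [ 0.65  -0.265  0.021]
   topmean [ 0.614 -0.301  0.012] 315
coaster 0.68 [286. 194.] 464 [ 0.602 -0.006  0.004] [ 0.565 -0.044 -0.009] [0.644 0.032 0.014]
   topmean [ 0.603 -0.006  0.006] 315
tray 0.91 [383. 200.] 1522 [ 0.506 -0.275  0.005] [ 0.385 -0.362 -0.008] [ 0.671 -0.244  0.114]
shaker_mid 0.64 [388. 184.] 641 [ 0.515 -0.288  0.109] [ 0.488 -0.373 -0.006] [ 0.572 -0.263  0.129]
   topmean [ 0.524 -0.299  0.121] 230
can_mid 0.68 [402. 214.] 614 [ 0.432 -0.288  0.11 ] [ 0.404 -0.328  0.001] [ 0.476 -0.267  0.125]
   topmean [ 0.437 -0.3    0.117] 269
dip_mid 0.61 [342. 215.] 392 [ 0.49  -0.133  0.034] [ 0.456 -0.167 -0.005] [ 0.529 -0.099  0.043]
bell_mid 0.92 [167. 274.] 607 [0.465 0.406 0.036] [ 0.432  0.373 -0.008] [0.516 0.45  0.069]
0.7
[[504.84071837   0.         274.98303076]
 [  0.         504.84071837 210.06252548]
 [  0.           0.           1.        ]]
```

View pics/topz.png

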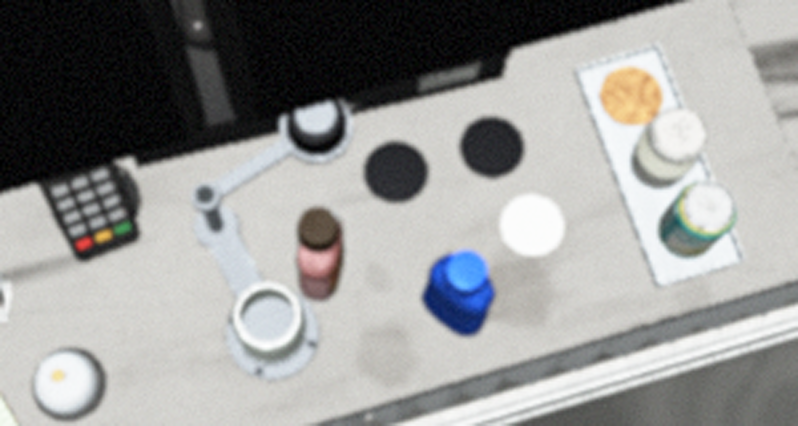

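View pics/hz.png

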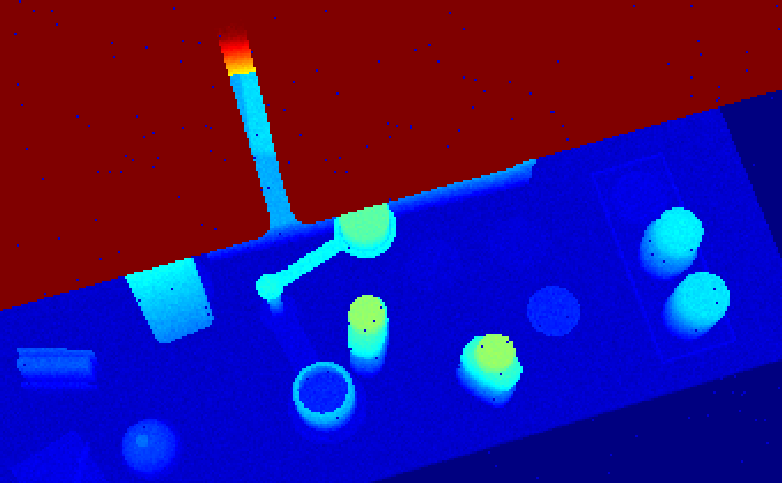

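```bash
python3 - <<'E'
from h import *
d=np.load('top0.npy');P,u,v=cloud('top',d)
h=np.load('h.npy')
for (c,rw) in [(180,100),(280,140),(330,150),(240,170),(150,190),(300,100),(400,120),(215,130),(225,180)]:
    k=np.argmin((u-c)**2+(v-rw)**2); print((c,rw),np.round(P[k],3))
ds=np.load('scene0.npy');S,us,vs=cloud('scene',ds)
# obstacle map from both
A=np.r_[P,S]
A=A[(A[:,0]>.3)&(A[:,0]<1.05)&(A[:,1]>-.45)&(A[:,1]<.6)&(A[:,2]>-.02)&(A[:,2]<1)]
img=np.zeros((75,105))
ij=np.floor((A[:,:2]-[.3,-.45])/.01).astype(int); np.maximum.at(img,(ij[:,0],ij[:,1]),A[:,2])
img=img[::-1,::-1]
cv2.imwrite('pics/map.png',cv2.resize(cv2.applyColorMap(np.clip(img*500+10,0,255).astype(np.uint8),cv2.COLORMAP_JET),None,fx=7,fy=7,interpolation=0))
# per-x max height at y band
for y in np.arange(-.4,.55,.1):
    m=abs(A[:,1]-y)<.03
    print(round(y,2),[ (round(x,2),round(np.percentile(A[m&(abs(A[:,0]-x)<.02),2],95),2)) if (m&(abs(A[:,0]-x)<.02)).sum()>5 else (round(x,2),None) for x in np.arange(.6,1.0,.04)])
E
```

```text
(180, 100) [0.308 0.19  1.232]
(280, 140) [0.307 0.131 1.142]
(330, 150) [ 0.675 -0.157  0.09 ]
(240, 170) [0.306 0.164 1.107]
(150, 190) [0.308 0.235 1.114]
(300, 100) [0.307 0.119 1.197]
(400, 120) [0.307 0.031 1.117]
(215, 130) [0.826 0.154 0.109]
(225, 180) [0.686 0.167 0.053]
-0.4 [(np.float64(0.6), np.float64(0.01)), (np.float64(0.64), np.float64(0.01)), (np.float64(0.68), np.float64(0.01)), (np.float64(0.72), np.float64(0.17)), (np.float64(0.76), np.float64(0.17)), (np.float64(0.8), np.float64(0.02)), (np.float64(0.84), np.float64(0.02)), (np.float64(0.88), np.float64(0.0)), (np.float64(0.92), np.float64(0.17)), (np.float64(0.96), np.float64(0.16))]
-0.3 [(np.float64(0.6), np.float64(0.01)), (np.float64(0.64), np.float64(0.02)), (np.float64(0.68), np.float64(0.01)), (np.float64(0.72), np.float64(0.01)), (np.float64(0.76), np.float64(0.02)), (np.float64(0.8), np.float64(0.02)), (np.float64(0.84), np.float64(0.02)), (np.float64(0.88), np.float64(0.02)), (np.float64(0.92), np.float64(0.03)), (np.float64(0.96), np.float64(0.17))]
-0.2 [(np.float64(0.6), np.float64(0.0)), (np.float
[... 2251 characters left out ...]
float64(0.01)), (np.float64(0.68), np.float64(0.15)), (np.float64(0.72), np.float64(0.17)), (np.float64(0.76), np.float64(0.17)), (np.float64(0.8), np.float64(0.14)), (np.float64(0.84), np.float64(0.15)), (np.float64(0.88), np.float64(0.14)), (np.float64(0.92), np.float64(0.14)), (np.float64(0.96), np.float64(0.14))]
0.5 [(np.float64(0.6), np.float64(0.06)), (np.float64(0.64), np.float64(0.06)), (np.float64(0.68), np.float64(0.0)), (np.float64(0.72), np.float64(0.16)), (np.float64(0.76), np.float64(0.17)), (np.float64(0.8), np.float64(0.14)), (np.float64(0.84), np.float64(0.15)), (np.float64(0.88), np.float64(0.15)), (np.float64(0.92), np.float64(0.14)), (np.float64(0.96), np.float64(0.14))]
```

View pics/map.png

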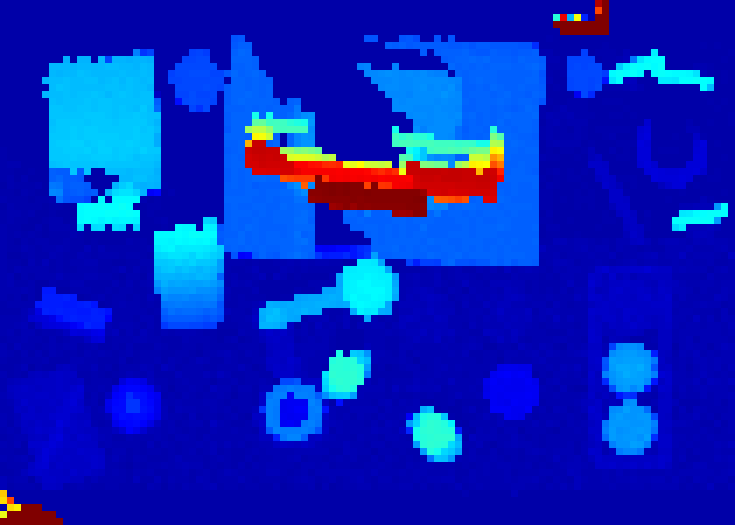

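```bash
cat >> h.py <<'E'
from scipy.optimize import least_squares
def fitdisk(C,Q,R):  # centre of disk such that points inside
    f=lambda c: np.maximum(np.hypot(*(Q-c).T)-R,0)
    return least_squares(f,C).x
E
python3 - <<'E'
from h import *
P,u,v=cloud('top',np.load('top0.npy')); S,us,vs=cloud('scene',np.load('scene0.npy'))
def sel(A,c,rad,z0,z1): return A[(np.hypot(A[:,0]-c[0],A[:,1]-c[1])<rad)&(A[:,2]>z0)&(A[:,2]<z1)]
for nm,c,rad,z0,z1 in [('nut',(.6,.2),.06,.128,.15),('jar',(.46,.18),.06,.098,.115),('captop',(.635,.075),.05,.157,.175),('bottle',(.52,.11),.05,.18,.20),('shaker',(.524,-.299),.05,.11,.13),('can',(.437,-.3),.05,.108,.125),('coaster',(.611,-.3),.034,-.01,.03)]:
    for n,A in (('top',P),('scene',S)):
        q=sel(A,c,rad,z0,z1)
        if len(q)>5:
            lo,hi=np.percentile(q,[2,98],axis=0); print(nm,n,len(q),'mean',np.round(q.mean(0),4),'mid',np.round((lo+hi)/2,4),'ext',np.round(hi-lo,3))
p=at_z('top',(217.4,203.3),.135); j=at_z('top',(240.8,248.4),.105); print('px pivot',p,'jar',j,np.hypot(*(p-j)[:2]))
E
```

```text
nut top 101 mean [0.6021 0.1948 0.1318] mid [0.6038 0.1827 0.1341] ext [0.035 0.078 0.012]
nut scene 52 mean [0.5999 0.204  0.1322] mid [0.6015 0.1882 0.1328] ext [0.029 0.064 0.009]
jar top 139 mean [0.4596 0.1807 0.1041] mid [0.4605 0.1795 0.1045] ext [0.066 0.069 0.012]
jar scene 180 mean [0.4621 0.1785 0.1025] mid [0.4635 0.1796 0.1029] ext [0.067 0.068 0.009]
captop top 255 mean [0.6301 0.0758 0.1638] mid [0.6285 0.0755 0.1639] ext [0.037 0.055 0.013]
captop scene 250 mean [0.6385 0.0724 0.163 ] mid [0.6406 0.0741 0.1625] ext [0.054 0.055 0.009]
bottle top 183 mean [0.5156 0.1086 0.1879] mid [0.516  0.1087 0.1873] ext [0.036 0.036 0.014]
bottle scene 146 mean [0.517  0.1054 0.1868] mid [0.5192 0.1068 0.1856] ext [0.037 0.038 0.01 ]
shaker top 321 mean [ 0.5236 -0.2976  0.1187] mid [ 0.5249 -0.2986  0.1187] ext [0.055 0.051 0.016]
shaker scene 358 mean [ 0.5219 -0.3016  0.1167] mid [ 0.5249 -0.2998  0.1163] ext [0.046 0.049 0.011]
can top 352 mean [ 0.4365 -0.2991  0.1152] mid [ 0.4368 -0.299   0.1152] ext [0.053 0.053 0.014]
can scene 497 mean [ 0.4404 -0.3007  0.1133] mid [ 0.4415 -0.3008  0.1131] ext [0.055 0.053 0.009]
coaster top 359 mean [ 0.6107 -0.2998  0.0102] mid [ 0.6111 -0.2995  0.01  ] ext [0.061 0.063 0.014]
coaster scene 218 mean [ 0.6158 -0.3157  0.0069] mid [ 0.6141 -0.3129  0.0054] ext [0.056 0.039 0.011]
px pivot [0.5962275  0.20611428 0.135     ] jar [0.46063393 0.17842441 0.105     ] 0.13839200381004435
```

```bash
python3 - <<'E'
from h import *
S,us,vs=cloud('scene',np.load('scene0.npy'))
for y in np.arange(-.15,.31,.05):
    print(round(y,2),[(round(z,2),round(np.percentile(S[m,0],3),3)) for z in np.arange(.1,.5,.05) if (m:=(abs(S[:,1]-y)<.025)&(abs(S[:,2]-z)<.025)&(S[:,0]>.65)&(S[:,0]<.9)).sum()>8])
q=S[(S[:,0]>.6)&(S[:,0]<.95)&(S[:,1]<-.3)&(S[:,1]>-.5)&(S[:,2]>.1)]; print(q.min(0),q.max(0))
E
```

```text
-0.15 [(np.float64(0.1), np.float64(0.679))]
-0.1 [(np.float64(0.1), np.float64(0.68)), (np.float64(0.2), np.float64(0.828)), (np.float64(0.25), np.float64(0.812)), (np.float64(0.3), np.float64(0.799)), (np.float64(0.35), np.float64(0.788)), (np.float64(0.4), np.float64(0.777)), (np.float64(0.45), np.float64(0.771))]
-0.05 [(np.float64(0.1), np.float64(0.682)), (np.float64(0.2), np.float64(0.818)), (np.float64(0.25), np.float64(0.795)), (np.float64(0.3), np.float64(0.783)), (np.float64(0.35), np.float64(0.771)), (np.float64(0.4), np.float64(0.77)), (np.float64(0.45), np.float64(0.775))]
0.0 [(np.float64(0.1), np.float64(0.684)), (np.float64(0.15), np.float64(0.782)), (np.float64(0.2), np.float64(0.787)), (np.float64(0.25), np.float64(0.792)), (np.float64(0.3), np.float64(0.786)), (np.float64(0.35), np.float64(0.774)), (np.float64(0.4), np.float64(0.773)), (np.float64(0.45), np.float64(0.75))]
0.05 [(np.float64(0.1), np.float64(0.683)), (np.float64(0.15), np.float64(0.652)), (np.float64(0.2), np.float64(0.778)), (np.float64(0.25), np.float64(0.788)), (np.float64(0.3), np.float64(0.793
[... 749 characters left out ...]
(np.float64(0.1), np.float64(0.689)), (np.float64(0.2), np.float64(0.864)), (np.float64(0.25), np.float64(0.822)), (np.float64(0.3), np.float64(0.808)), (np.float64(0.35), np.float64(0.797)), (np.float64(0.4), np.float64(0.796)), (np.float64(0.45), np.float64(0.805))]
0.25 [(np.float64(0.1), np.float64(0.693)), (np.float64(0.2), np.float64(0.867)), (np.float64(0.25), np.float64(0.854)), (np.float64(0.3), np.float64(0.84)), (np.float64(0.35), np.float64(0.828)), (np.float64(0.4), np.float64(0.817)), (np.float64(0.45), np.float64(0.811))]
0.3 [(np.float64(0.1), np.float64(0.651)), (np.float64(0.15), np.float64(0.659))]
[ 0.72904485 -0.43718612  0.10001061] [ 0.94988941 -0.30062786  0.1754621 ]
```

move_arm(
  series=[
    [[0,0,0,0.3,-0.58,0,1],[0,0,0,0.436,-0.833,0,1],[0,0,0,0.436,-0.833,0,1],[0,0,0,0.436,-0.833,0,1],[0,0,0,0.436,-0.833,0,1],[0,0,0,0.436,-0.833,0,1],[0,0,0,0.436,-0.833,0,1],[0,0,0,0.436,-0.833,0,1],[0,0,0,0.2,-0.4,0,1]],
  ],
)

```text
time_s: 1.82
tcp_pos: [0.4979, 0.1387, 0.2934]
ee_rot: [[0.004, -0.444, -0.896], [0.003, -0.896, 0.444], [-1.0, -0.005, -0.003]]
wrist_force: [0.2, 0.3, -0.4]
gripper_width: 1.003
```

move_arm(
  series=[
    [[0,0,0,0.31,-0.52,0,1],[0,0,0,0,0,0,1]],
  ],
)

```text
time_s: 2.08
tcp_pos: [0.5176, 0.1046, 0.2937]
ee_rot: [[0.005, -0.448, -0.894], [0.003, -0.894, 0.448], [-1.0, -0.005, -0.003]]
wrist_force: [-0.8, -0.4, 1.3]
gripper_width: 0.996
```

```bash
python3 - <<'E'
from h import *
s=r.sense();print(s['tcp_pos'],s['joints'])
p,d=cap('wrist','w1.png')
P,u,v=cloud('wrist',d)
q=P[(np.hypot(P[:,0]-.517,P[:,1]-.108)<.05)&(P[:,2]>.175)&(P[:,2]<.2)]
if len(q): lo,hi=np.percentile(q,[2,98],axis=0);print(len(q),q.mean(0),(lo+hi)/2,hi-lo)
E
```

```text
[0.51764972 0.10456735 0.29368583] [ 2.90250188e+01  1.24034475e+01 -1.31313249e+01 -2.02472049e-02
 -6.41121112e+01  3.43918346e+01]
3172 [0.52118815 0.10787268 0.18655433] [0.52029047 0.10817596 0.18285882] [0.03702816 0.03659529 0.01169728]
```

View pics/w1.png

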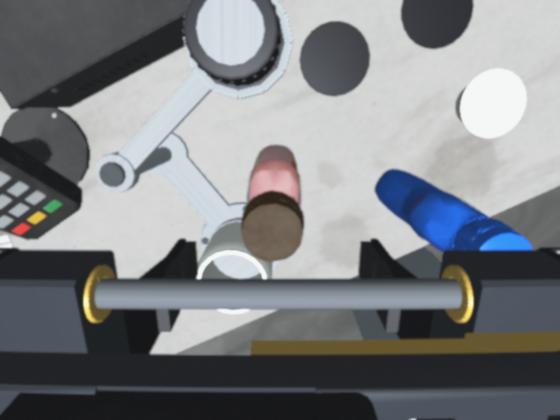

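move_arm(
  series=[
    [[0,0,0,0.02,0.05,-0.5,1],[0,0,0,0,0,-0.5,1],[0,0,0,0,0,-0.1,1],[0,0,0,0,0,0,0.4],[0,0,0,0,0,0,0.3],[0,0,0,0,0,0,0.2],[0,0,0,0,0,0,0.2],[0,0,0,0,0,0,0.2]],
  ],
)

```text
time_s: 3.12
tcp_pos: [0.5191, 0.1124, 0.2316]
ee_rot: [[0.015, -0.442, -0.897], [0.008, -0.897, 0.442], [-1.0, -0.013, -0.01]]
wrist_force: [-0.1, -0.6, 0.3]
gripper_width: 0.516
```

move_arm(
  series=[
    [[0,0,0,0,0,0,0.0],[0,0,0,0,0,0,0],[0,0,0,0,0,0,0]],
  ],
)

```text
time_s: 3.5
tcp_pos: [0.5189, 0.112, 0.2316]
ee_rot: [[0.014, -0.442, -0.897], [0.007, -0.897, 0.442], [-1.0, -0.013, -0.009]]
wrist_force: [0.2, 0.4, 0.2]
gripper_width: 0.487
```

move_arm(
  series=[
    [[0,0,0,0,0,0.3,0],[0,0,0,0,0,0.7,0],[0,0,0,0,0,0.7,0],[0,0,0,0,0,0.3,0]],
  ],
)

```text
time_s: 4.0
tcp_pos: [0.5156, 0.1116, 0.3482]
ee_rot: [[0.0, -0.444, -0.896], [0.005, -0.896, 0.444], [-1.0, -0.005, 0.002]]
wrist_force: [0.8, 0.4, -3.9]
gripper_width: 0.485
```

move_arm(
  series=[
    [[0,0,0,0.1,-0.3,0.1,0],[0,0,0,0.17,-0.7,0,0],[0,0,0,0.17,-0.76,0,0],[0,0,0,0.17,-0.76,0,0],[0,0,0,0.17,-0.76,0,0],[0,0,0,0.17,-0.76,0,0],[0,0,0,0.17,-0.76,0,0],[0,0,0,0.17,-0.76,0,0],[0,0,0,0.15,-0.6,0,0],[0,0,0,0.1,-0.3,0,0],[0,0,0,0,0,0,0]],
  ],
)

```text
time_s: 5.38
tcp_pos: [0.6045, -0.2952, 0.3348]
ee_rot: [[-0.028, -0.449, -0.893], [0.015, -0.894, 0.449], [-0.999, -0.001, 0.032]]
wrist_force: [-0.5, 0.9, -3.2]
gripper_width: 0.483
```

```bash
python3 - <<'E'
from h import *
s=r.sense();print(s['tcp_pos'],s['ee_rot'][:,0],s['joints'])
p,d=cap('scene','s2.png')
p2,d2=cap('top','t2.png')
for n,dd in (('scene',d),('top',d2)):
    P,u,v=cloud(n,dd)
    m=(np.hypot(P[:,0]-s['tcp_pos'][0],P[:,1]-s['tcp_pos'][1])<.06)&(P[:,2]>.1)&(P[:,2]<.24)
    print(n,m.sum())
    for z in np.arange(.1,.25,.02):
        q=P[m&(abs(P[:,2]-z)<.01)]
        if len(q)>5: lo,hi=np.percentile(q,[3,97],axis=0);print(round(z,2),np.round((lo+hi)/2,4),np.round(hi-lo,3))
E
```

```text
[ 0.60454277 -0.29524984  0.33482723] [-0.02792947  0.01542102 -0.99949094] [-12.47784857  26.31763498  13.43433972  -0.52685259 -78.87085483
  75.9204511 ]
scene 1650
0.1 [ 0.5843 -0.3     0.106 ] [0.045 0.047 0.008]
0.12 [ 0.5807 -0.299   0.1203] [0.061 0.053 0.019]
0.14 [ 0.585  -0.2988  0.1401] [0.051 0.053 0.019]
0.16 [ 0.5873 -0.2984  0.16  ] [0.051 0.053 0.019]
0.18 [ 0.5879 -0.2982  0.1799] [0.044 0.049 0.019]
0.2 [ 0.5898 -0.2989  0.2   ] [0.046 0.048 0.019]
0.22 [ 0.5898 -0.2985  0.2201] [0.049 0.051 0.019]
0.24 [ 0.5916 -0.2969  0.235 ] [0.049 0.051 0.009]
top 10
0.24 [ 0.5713 -0.3011  0.2354] [0.014 0.016 0.007]
```

View pics/s2.png

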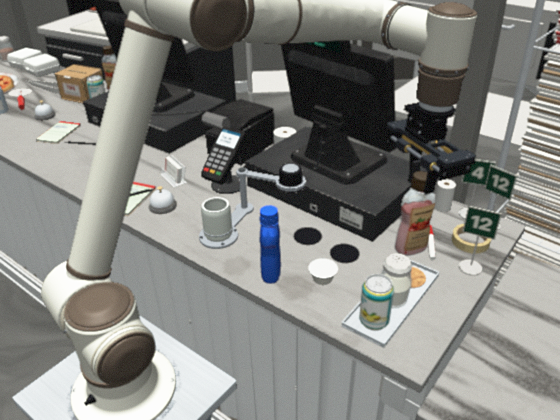

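View pics/t2.png

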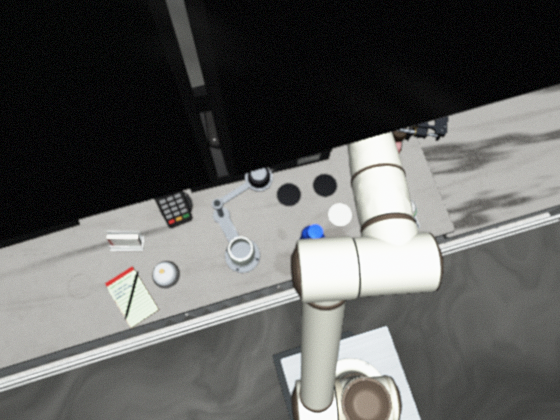

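move_arm(
  series=[
    [[-0.06,-0.3,0,0.1,-0.06,0,0],[0,0,0,0,0,-0.3,0],[0,0,0,0,0,-0.3,0],[0,0,0,0,0,-0.1,0],[0,0,0,0,0,0,0]],
  ],
)

```text
time_s: 6.1
tcp_pos: [0.6095, -0.2926, 0.2928]
ee_rot: [[0.014, -0.442, -0.897], [0.009, -0.897, 0.442], [-1.0, -0.014, -0.009]]
wrist_force: [-0.3, 0.6, -3.6]
gripper_width: 0.483
```

move_arm(
  series=[
    [[0,0,0,0.02,-0.13,0,0],[0,0,0,0,-0.02,-0.35,0],[0,0,0,0,0,-0.2,0],[0,0,0,0,0,0,0]],
  ],
)

```text
time_s: 6.6
tcp_pos: [0.6121, -0.3031, 0.2627]
ee_rot: [[0.02, -0.441, -0.897], [0.006, -0.897, 0.441], [-1.0, -0.014, -0.016]]
wrist_force: [0.1, 0.0, -4.3]
gripper_width: 0.487
```

```bash
python3 - <<'E'
from h import *
s=r.sense();print(s['tcp_pos'],s['ee_rot'][:,0],s['joints'])
p,d=cap('scene','s3.png')
P,u,v=cloud('scene',d)
m=(np.hypot(P[:,0]-s['tcp_pos'][0],P[:,1]-s['tcp_pos'][1])<.06)&(P[:,0]>.562)
for z in np.arange(.02,.2,.02):
    q=P[m&(abs(P[:,2]-z)<.01)]
    if len(q)>5: lo,hi=np.percentile(q,[3,97],axis=0);print(round(z,2),np.round((lo+hi)/2,4),np.round(hi-lo,3))
E
```

```text
[ 0.61208959 -0.30311874  0.26266138] [ 0.02028471  0.00580484 -0.99977739] [-13.02507585  28.45413495   6.7127768   -0.63564435 -67.20241927
  77.10225084]
0.02 [ 0.6232 -0.332   0.017 ] [0.08  0.036 0.014]
0.04 [ 0.607  -0.3241  0.0408] [0.045 0.023 0.017]
0.06 [ 0.6058 -0.324   0.06  ] [0.049 0.024 0.019]
0.08 [ 0.6048 -0.3196  0.08  ] [0.048 0.031 0.019]
0.1 [ 0.6023 -0.3072  0.0999] [0.044 0.051 0.019]
0.12 [ 0.6037 -0.3072  0.1202] [0.046 0.048 0.018]
0.14 [ 0.6032 -0.308   0.1399] [0.049 0.05  0.019]
0.16 [ 0.6039 -0.3069  0.16  ] [0.049 0.05  0.019]
0.18 [ 0.6037 -0.3048  0.1791] [0.041 0.045 0.017]
```

View pics/s3.png

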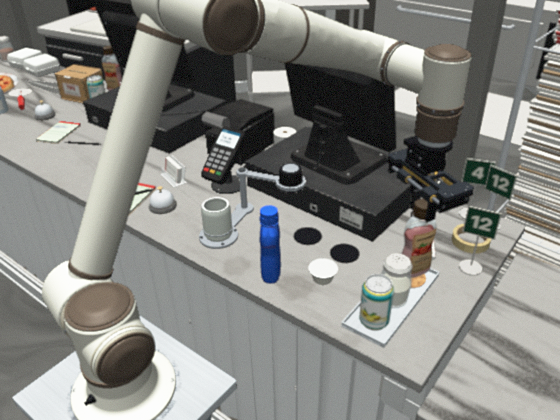

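move_arm(
  series=[
    [[0,0.03,0,0,0.05,-0.15,0],[0,0,0,0,0,-0.1,0],[0,0,0,0,0,0,0],[0,0,0,0,0,0,0]],
  ],
)

```text
time_s: 7.15
tcp_pos: [0.613, -0.3002, 0.2491]
ee_rot: [[0.019, -0.44, -0.898], [0.004, -0.898, 0.44], [-1.0, -0.012, -0.016]]
wrist_force: [-0.2, 1.2, -3.3]
gripper_width: 0.483
```

move_arm(
  series=[
    [[0,0,0,-0.02,0,-0.1,0],[0,0,0,0,0,-0.05,0],[0,0,0,0,0,0,0],[0,0,0,0,0,0,0]],
  ],
)

```text
time_s: 7.65
tcp_pos: [0.612, -0.3004, 0.2407]
ee_rot: [[0.021, -0.44, -0.898], [0.003, -0.898, 0.44], [-1.0, -0.012, -0.018]]
wrist_force: [-0.9, 0.7, -3.5]
gripper_width: 0.479
```

move_arm(
  series=[
    [[0,0,0,0,0,-0.05,0],[0,0,0,0,0,0,0],[0,0,0,0,0,0,0]],
  ],
)

```text
time_s: 8.02
tcp_pos: [0.6132, -0.3011, 0.2409]
ee_rot: [[0.027, -0.439, -0.898], [0.0, -0.898, 0.439], [-1.0, -0.012, -0.024]]
wrist_force: [0.5, 0.2, -2.7]
gripper_width: 0.488
```

move_arm(
  series=[
    [[0,0,0,0,0,-0.04,0],[0,0,0,0,0,0,0],[0,0,0,0,0,0,0.55],[0,0,0,0,0,0,0.7],[0,0,0,0,0,0,1],[0,0,0,0,0,0,1],[0,0,0,0,0,0,1]],
  ],
)

```text
time_s: 8.9
tcp_pos: [0.6142, -0.3017, 0.2399]
ee_rot: [[0.03, -0.439, -0.898], [-0.002, -0.899, 0.439], [-1.0, -0.011, -0.028]]
wrist_force: [-0.5, 0.1, -0.2]
gripper_width: 0.915
```

```bash
python3 - <<'E'
from h import *
s=r.sense();print(s['tcp_pos'],s['ee_rot'][:,0],s['joints'],s['gripper_width'])
p,d=cap('wrist','w3.png')
P,u,v=cloud('wrist',d)
q=P[(np.hypot(P[:,0]-.612,P[:,1]+.3)<.05)&(P[:,2]>.17)&(P[:,2]<.21)]
if len(q): lo,hi=np.percentile(q,[2,98],axis=0);print(len(q),q.mean(0),(lo+hi)/2,hi-lo)
E
```

```text
[ 0.61415798 -0.30173107  0.23991968] [ 0.02966673 -0.00208279 -0.99955768] [-12.75167224  29.22356691   4.5183335   -0.28889937 -63.6106016
  76.84756463] 0.9147371485580089
7171 [ 0.62486912 -0.30820592  0.19130102] [ 0.62142601 -0.30615521  0.18964537] [0.04779705 0.08320969 0.03586109]
```

View pics/w3.png

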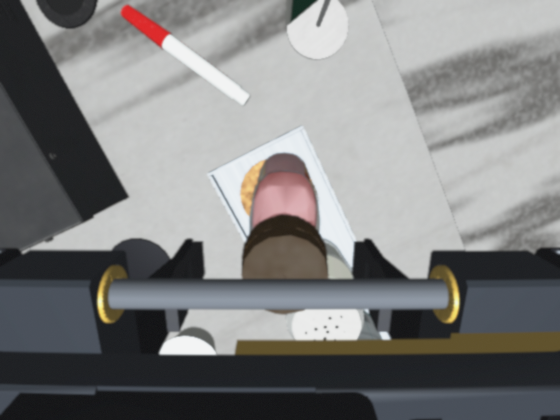

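move_arm(
  series=[
    [[0,0,0,0,0,0.3,1],[0,0,0,0,0,0.6,1],[0,0,0,0,0,0.7,1],[0,0.1,0,-0.5,0.6,0.1,1],[0,0,0,0,0.8,0,1],[0,0,0,0,0.8,0,1],[0,0,0,0,0.8,0,1]],
  ],
)

```text
time_s: 9.82
tcp_pos: [0.5834, -0.121, 0.3549]
ee_rot: [[0.027, -0.444, -0.896], [-0.006, -0.896, 0.444], [-1.0, -0.007, -0.027]]
wrist_force: [0.4, -0.3, -0.3]
gripper_width: 1.002
```

```bash
python3 - <<'E'
from h import *
s=r.sense();print(s['tcp_pos'],s['ee_rot'],s['joints'],s['gripper_width'])
for n in('scene','top'):
    p,d=cap(n,n+'4.png'); P,u,v=cloud(n,d)
    def pr(nm,c,R,z0,z1):
        q=P[(np.hypot(P[:,0]-c[0],P[:,1]-c[1])<R)&(P[:,2]>z0)&(P[:,2]<z1)]
        if len(q)>5: lo,hi=np.percentile(q,[2,98],axis=0);print(n,nm,len(q),np.round(q.mean(0),4),np.round((lo+hi)/2,4),np.round(hi-lo,3))
    pr('bottletop',(.611,-.3),.05,.185,.21)
    pr('shaker',(.524,-.299),.05,.11,.13); pr('can',(.437,-.3),.05,.108,.125)
    for z in np.arange(.04,.2,.04): pr('b%.2f'%z,(.611,-.3),.05,z-.01,z+.01)
E
```

```text
[ 0.58339847 -0.12101925  0.35492846] [[ 0.0272294  -0.44395198 -0.89563676]
 [-0.00578788 -0.89602397  0.44396795]
 [-0.99961246 -0.00690514 -0.02696773]] [  4.01932482  16.46794666   1.07444961   0.46009557 -73.0737412
  59.49029107] 1.0017285469384023
scene bottletop 236 [ 0.612  -0.307   0.1943] [ 0.6156 -0.3064  0.1922] [0.038 0.037 0.013]
scene shaker 354 [ 0.5222 -0.3015  0.1168] [ 0.5251 -0.3002  0.1165] [0.047 0.049 0.012]
scene can 498 [ 0.4402 -0.3006  0.1133] [ 0.4414 -0.3003  0.1131] [0.054 0.052 0.009]
scene b0.04 113 [ 0.607  -0.3254  0.0403] [ 0.6107 -0.3238  0.04  ] [0.05  0.024 0.018]
scene b0.08 163 [ 0.6017 -0.3174  0.0806] [ 0.6097 -0.309   0.0801] [0.05  0.049 0.019]
scene b0.12 210 [ 0.5972 -0.3135  0.1205] [ 0.6053 -0.3091  0.12  ] [0.05  0.052 0.019]
scene b0.16 213 [ 0.6012 -0.3084  0.1581] [ 0.6078 -0.3064  0.1596] [0.042 0.044 0.019]
top bottletop 186 [ 0.6131 -0.3059  0.197 ] [ 0.6138 -0.3065  0.1954] [0.039 0.038 0.017]
top shaker 319 [ 0.5236 -0.2975  0.1191] [ 0.5251 -0.2987  0.1188] [0.054 0.052 0.016]
top can 348 [ 0.4359 -0.2992  0.1152] [ 0.436  -0.2993  0.1152] [0.053 0.052 0.013]
top b0.04 44 [ 0.5878 -0.2889  0.0399] [ 0.5922 -0.2932  0.04  ] [0.031 0.03  0.019]
top b0.08 51 [ 0.5888 -0.2932  0.0796] [ 0.5913 -0.2984  0.08  ] [0.024 0.038 0.019]
top b0.12 28 [ 0.5858 -0.2918  0.1233] [ 0.5867 -0.2957  0.1203] [0.015 0.03  0.018]
top b0.16 104 [ 0.599  -0.2965  0.1581] [ 0.6117 -0.3007  0.1597] [0.055 0.037 0.018]
```

View pics/scene4.png

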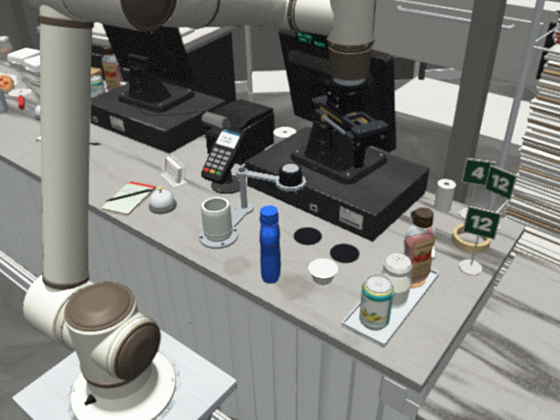

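move_arm(
  series=[
    [[0.02,0.1,0.9,0.09,0.32,0,1],[0.02,0.1,1,0.09,0.32,0,1],[0,0,1,0.09,0.32,0,1],[0,0,1,0.09,0.32,0,1],[0,0,1,0.09,0.32,0,1],[0,0,1,0.09,0.32,0,1],[0,0,1,0.09,0.32,-0.1,1],[0,0,1,0.09,0.32,-0.2,1],[0,0,1,0.09,0.32,-0.2,1],[0,0,0.6,0.05,0.2,-0.1,1],[0,0,0,0,0,0,1]],
  ],
)

```text
time_s: 11.3
tcp_pos: [0.6391, 0.0663, 0.334]
ee_rot: [[0.012, 0.791, -0.612], [0.011, -0.612, -0.791], [-1.0, 0.002, -0.016]]
wrist_force: [0.7, -0.2, -0.0]
gripper_width: 1.0
```

```bash
cat > st.py <<'E'
from h import *
def st():
    s=r.sense();R=s['ee_rot'];print('t',s['time_s'],'tcp',np.round(s['tcp_pos'],4),'x',np.round(R[:,0],3),'yaw',np.round(np.degrees(np.arctan2(R[1,1],R[0,1]))%360,1),'j',np.round(s['joints'],1),'F',np.round(s['wrist_force'],1),'M',np.round(s['moment'],2),'g',round(s['gripper_width'],3));return s
E
python3 - <<'E'
from st import *
st()
p,d=cap('wrist','w5.png')
P,u,v=cloud('wrist',d)
q=P[(np.hypot(P[:,0]-.638,P[:,1]-.075)<.04)&(P[:,2]>.155)&(P[:,2]<.18)]
if len(q): lo,hi=np.percentile(q,[2,98],axis=0);print(len(q),q.mean(0),(lo+hi)/2,hi-lo)
E
```

```text
t 11.3 tcp [0.6391 0.0663 0.334 ] x [ 0.012  0.011 -1.   ] yaw 322.3 j [ 20.2  22.1   6.7  -0.4 -73.7 122.2] F [ 0.7 -0.2 -0. ] M [-0.08 -0.07  0.01] g 1.0
4024 [0.64291581 0.07656236 0.1634983 ] [0.6424643  0.07605128 0.16170764] [0.05353671 0.05343433 0.00729543]
```

View pics/w5.png

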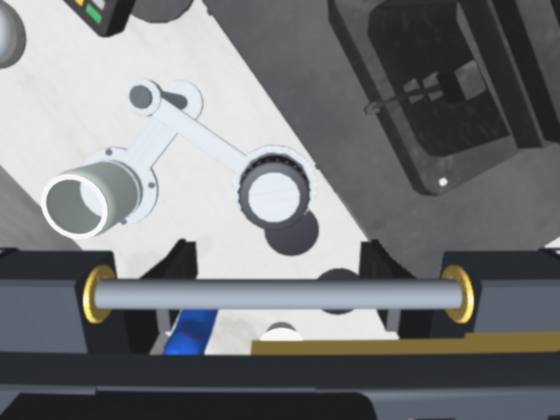

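move_arm(
  series=[
    [[-0.05,0.06,0,0,0.15,0,1],[0,0,0,0,0,-0.5,1],[0,0,0,0,0,-0.7,1],[0,0,0,0,0,-0.2,1],[0,0,0,0,0,0,1]],
  ],
)

```text
time_s: 11.98
tcp_pos: [0.6407, 0.074, 0.2544]
ee_rot: [[0.013, 0.787, -0.617], [0.005, -0.617, -0.787], [-1.0, 0.007, -0.012]]
wrist_force: [0.2, 0.1, 0.4]
gripper_width: 1.001
```

move_arm(
  series=[
    [[0,0.06,0,0,0,-0.4,1],[0,0,0,0,0,-0.4,1],[0,0,0,-0.03,0.02,-0.05,1],[0,0,0,0,0,0,1]],
  ],
)

```text
time_s: 12.48
tcp_pos: [0.643, 0.076, 0.2113]
ee_rot: [[0.019, 0.787, -0.617], [0.007, -0.617, -0.787], [-1.0, 0.01, -0.017]]
wrist_force: [0.5, 0.1, 0.6]
gripper_width: 1.001
```

move_arm(
  series=[
    [[-0.04,0.14,0,-0.05,0,-0.13,1],[0,0,0,0,0,0,1]],
  ],
)

```text
time_s: 12.72
tcp_pos: [0.6407, 0.0763, 0.2056]
ee_rot: [[0.002, 0.787, -0.617], [0.002, -0.617, -0.787], [-1.0, -0.0, -0.003]]
wrist_force: [0.3, -0.4, 0.3]
gripper_width: 0.998
```

```bash
python3 - <<'E'
from st import *
st()
cap('scene','s6.png');p,d=cap('wrist','w6.png')
b=cv2.imread('pics/s6.png')[130:250,200:360];cv2.imwrite('pics/s6z.png',cv2.resize(b,None,fx=5,fy=5,interpolation=cv2.INTER_CUBIC))
E
```

```text
t 12.725 tcp [0.6407 0.0763 0.2056] x [ 0.002  0.002 -1.   ] yaw 321.9 j [ 2.110e+01  2.780e+01 -3.300e+00 -1.000e-01 -5.880e+01  1.209e+02] F [ 0.3 -0.4  0.3] M [-0.08 -0.05  0.04] g 0.998
```

View pics/s6z.png

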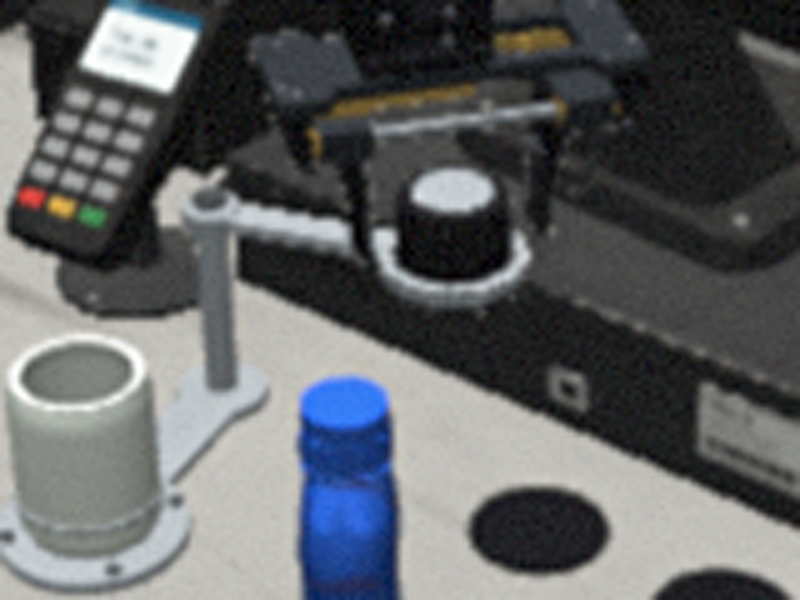

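View pics/w6.png

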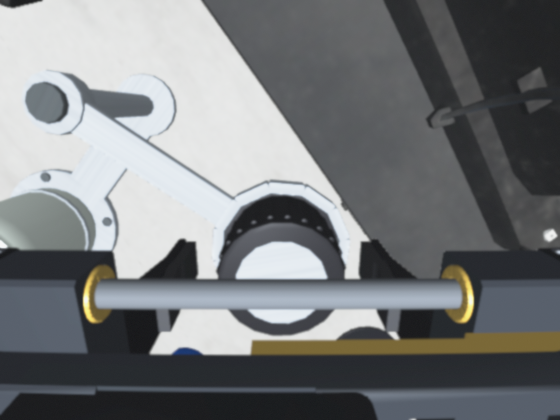

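move_arm(
  series=[
    [[0,0,0,0,0,0,0.6],[0,0,0,0,0,0,0.6],[0,0,0,0,0,0,0.6],[0,0,0,0,0,0,0.5],[0,0,0,0,0,0,0.4]],
  ],
)

```text
time_s: 13.45
tcp_pos: [0.6417, 0.0757, 0.207]
ee_rot: [[0.005, 0.787, -0.617], [0.002, -0.617, -0.787], [-1.0, 0.003, -0.005]]
wrist_force: [0.4, 0.0, -0.0]
gripper_width: 0.686
```

```bash
python3 - <<'E'
from st import *
st()
pv=np.array([.598,.2075])
J=np.array([.461,.179]); 
s=r.sense()['tcp_pos'][:2]
print(np.hypot(*(s-pv)),np.degrees(np.arctan2(*(s-pv)[::-1])),np.degrees(np.arctan2(*(J-pv)[::-1])),np.hypot(*(J-pv)))
E
```

```text
t 13.45 tcp [0.6417 0.0757 0.207 ] x [ 0.005  0.002 -1.   ] yaw 321.9 j [ 21.   27.7  -3.2  -0.  -58.8 120.9] F [ 0.4  0.  -0. ] M [-0.02 -0.    0.03] g 0.686
0.13887044038333646 -71.66377211333722 -168.24841294172668 0.13993301969156524
```

move_arm(
  series=[
    [[0,0,-1,-0.316,-0.081,0,0.4],[0,0,-1,-0.324,-0.036,0,0.4],[0,0,-1,-0.326,0.01,0,0.4],[0,0,-1,-0.321,0.055,0,0.4]],
  ],
)

```text
time_s: 13.95
tcp_pos: [0.565, 0.0742, 0.2069]
ee_rot: [[0.012, 0.323, -0.946], [0.002, -0.946, -0.323], [-1.0, 0.002, -0.012]]
wrist_force: [1.4, 1.9, 0.2]
gripper_width: 0.681
```

```bash
cat > sw.py <<'E'
from st import *
s=st(); pv=np.array([.598,.2075]); q=s['tcp_pos'][:2]+.06*s['ee_rot'][:2,0]-pv
print('rad',np.hypot(*q),'phi',np.degrees(np.arctan2(q[1],q[0])))
E
python3 sw.py
```

```text
t 13.95 tcp [0.565  0.0742 0.2069] x [ 0.012  0.002 -1.   ] yaw 288.8 j [ 23.8  20.8 -14.8   0.2 -53.7  84.9] F [1.4 1.9 0.2] M [ 0.84 -0.38  0.04] g 0.681
rad 0.13699200442210535 phi -103.63937113925823
```

move_arm(
  series=[
    [[0,0.06,-1,-0.311,0.099,0,0.4],[0,0,-1,-0.294,0.141,0,0.4],[0,0,-1,-0.272,0.18,0,0.4],[0,0,-1,-0.244,0.217,0,0.4]],
  ],
)

```text
time_s: 14.45
tcp_pos: [0.4972, 0.1152, 0.207]
ee_rot: [[0.012, -0.247, -0.969], [0.004, -0.969, 0.247], [-1.0, -0.007, -0.01]]
wrist_force: [2.9, 1.3, -3.5]
gripper_width: 0.681
```

```bash
python3 sw.py
```

```text
t 14.45 tcp [0.4972 0.1152 0.207 ] x [ 0.012  0.004 -1.   ] yaw 255.7 j [ 31.4  15.5 -22.9   0.2 -50.9  44.2] F [ 2.9  1.3 -3.5] M [ 0.47 -0.9   0.06] g 0.681
rad 0.13603491334123433 phi -137.38894741860145
```

move_arm(
  series=[
    [[0,0.06,-1,-0.204,0.255,0,0.4],[0,0,-1,-0.166,0.281,0,0.4],[0,0,-1,-0.125,0.301,0,0.4],[0,0,-0.8,-0.07,0.26,0,0.4]],
  ],
)

```text
time_s: 14.95
tcp_pos: [0.4629, 0.1832, 0.2069]
ee_rot: [[0.009, -0.715, -0.699], [0.001, -0.699, 0.715], [-1.0, -0.007, -0.006]]
wrist_force: [8.7, -20.6, -2.5]
gripper_width: 0.682
```

```bash
python3 sw.py
```

```text
t 14.95 tcp [0.4629 0.1832 0.2069] x [ 0.009  0.001 -1.   ] yaw 224.3 j [ 40.5  14.4 -24.5   0.4 -50.6   3.6] F [  8.7 -20.6  -2.5] M [-6.71 -2.62 -0.01] g 0.682
rad 0.13673007194637665 phi -169.79394262847035
```

move_arm(
  series=[
    [[0,0.03,0,-0.02,-0.02,0,0.4],[0,0,0,0,0,0,0.4],[0,0,-0.6,0,0,0,0.4],[0,0,-1,0,0,-0.004,0.4],[0,0,-1,0,0,-0.004,0.4],[0,0,-1,0,0,-0.004,0.4]],
  ],
)

```text
time_s: 15.7
tcp_pos: [0.4636, 0.1827, 0.2062]
ee_rot: [[0.01, -0.967, -0.254], [-0.003, -0.254, 0.967], [-1.0, -0.009, -0.006]]
wrist_force: [1.6, -1.2, -0.6]
gripper_width: 0.682
```

```bash
python3 sw.py
```

```text
t 15.7 tcp [0.4636 0.1827 0.2062] x [ 0.01  -0.003 -1.   ] yaw 194.7 j [ 40.5  14.5 -24.6   0.7 -50.6 -26.2] F [ 1.6 -1.2 -0.6] M [-0.09 -0.5   0.05] g 0.682
rad 0.1361255445501316 phi -169.40366037770465
```

move_arm(
  series=[
    [[0,0,-1,0,0,-0.004,0.4],[0,0,-1,0,0,-0.004,0.4],[0,0,-1,0,0,-0.004,0.4],[0,0,-1,0,0,-0.004,0.4],[0,0,-1,0,0,-0.004,0.4],[0,0,-1,0,0,-0.004,0.4],[0,0,-1,0,0,-0.004,0.4],[0,0,-1,0,0,-0.004,0.4]],
  ],
)

```text
time_s: 16.7
tcp_pos: [0.4644, 0.1829, 0.2045]
ee_rot: [[0.006, -0.625, 0.78], [-0.01, 0.78, 0.625], [-1.0, -0.012, -0.002]]
wrist_force: [2.2, -0.8, -1.5]
gripper_width: 0.681
```

```bash
python3 sw.py
```

```text
t 16.7 tcp [0.4644 0.1829 0.2045] x [ 0.006 -0.01  -1.   ] yaw 128.7 j [ 40.5  14.8 -24.5   0.8 -50.8 -92.3] F [ 2.2 -0.8 -1.5] M [-0.2  -0.7   0.05] g 0.681
rad 0.13563232085871818 phi -169.28843979789667
```

Turned 96° of about 160° so far; 64° more plus a little.

move_arm(
  series=[
    [[-0.05,0,-1,0,0,-0.004,0.4],[0,0,-1,0,0,-0.004,0.4],[0,0,-1,0,0,-0.004,0.4],[0,0,-1,0,0,-0.004,0.4],[0,0,-1,0,0,-0.004,0.4],[0,0,-1,0,0,-0.004,0.4],[0,0,-1,0,0,-0.004,0.4]],
  ],
)

```text
time_s: 17.58
tcp_pos: [0.4694, 0.1823, 0.2053]
ee_rot: [[0.002, 0.298, 0.954], [-0.025, 0.954, -0.298], [-1.0, -0.023, 0.009]]
wrist_force: [5.0, -5.4, -1.4]
gripper_width: 0.68
```

```bash
python3 sw.py
```

```text
t 17.575 tcp [0.4694 0.1823 0.2053] x [ 0.002 -0.025 -1.   ] yaw 72.6 j [  40.3   15.4  -23.8    1.5  -51.7 -148.6] F [ 5.  -5.4 -1.4] M [-1.54 -1.54  1.45] g 0.68
rad 0.13119361719014874 phi -168.26983583256148
```

move_arm(
  series=[
    [[0,0,-0.6,-0.06,0,0,0.4],[0,0,-0.6,0,0,0,0.4],[0,0,-0.6,0,0,0,0.4]],
  ],
)

```text
time_s: 17.95
tcp_pos: [0.4685, 0.1816, 0.2059]
ee_rot: [[0.002, 0.519, 0.855], [-0.03, 0.854, -0.519], [-1.0, -0.024, 0.017]]
wrist_force: [3.6, -4.5, -3.2]
gripper_width: 0.68
```

```bash
python3 sw.py
```

```text
t 17.95 tcp [0.4685 0.1816 0.2059] x [ 0.002 -0.03  -1.   ] yaw 58.7 j [  40.4   15.3  -23.9    1.7  -51.8 -162.8] F [ 3.6 -4.5 -3.2] M [-0.9  -1.2   1.49] g 0.68
rad 0.1323674886194603 phi -167.91503052725528
```

move_arm(
  series=[
    [[0,0,0,0,0,0,0.8],[0,0,0,0,0,0,1],[0,0,0,0,0,0,1],[0,0,0,0,0,0,1],[0,0,0,0,0,0.2,1],[0,0,0,0,0,0.6,1],[0,0,0,0,0,0.6,1],[0,0,0,0,0,0.6,1],[0,0,0.6,-0.8,0.3,0.2,1],[0,0,0.6,-0.6,0.8,0,1],[0,0,0.6,0,0.8,0,1],[0,0,0.6,0,0.8,0,1]],
  ],
)

```text
time_s: 19.45
tcp_pos: [0.381, 0.345, 0.351]
ee_rot: [[0.017, 0.202, 0.979], [-0.017, 0.979, -0.202], [-1.0, -0.013, 0.02]]
wrist_force: [-0.2, -0.5, 0.0]
gripper_width: 0.999
```

```bash
python3 - <<'E'
from st import *
st()
for n in('scene','top'):
    p,d=cap(n,n+'7.png'); P,u,v=cloud(n,d)
    def pr(nm,c,R,z0,z1):
        q=P[(np.hypot(P[:,0]-c[0],P[:,1]-c[1])<R)&(P[:,2]>z0)&(P[:,2]<z1)]
        if len(q)>5: lo,hi=np.percentile(q,[2,98],axis=0);print(n,nm,len(q),np.round(q.mean(0),4),np.round((lo+hi)/2,4),np.round(hi-lo,3))
    pr('cap',(.463,.18),.05,.152,.18);pr('bottletop',(.611,-.3),.05,.185,.21);pr('shaker',(.524,-.299),.05,.11,.13); pr('can',(.437,-.3),.05,.108,.125);pr('dip',(.49,-.133),.05,.028,.05);pr('bell',(.465,.406),.06,.01,.08)
P,u,v=cloud('top',np.load('top0.npy'));n='top0'
pr('dip',(.49,-.133),.05,.028,.05);pr('bell',(.465,.406),.06,.01,.08)
for n in ('scene','top'):
    b=cv2.imread(f'pics/{n}7.png'); b=b[130:310,160:300] if n=='scene' else b[150:290,150:300]
    cv2.imwrite(f'pics/{n}7z.png',cv2.resize(b,None,fx=3.3,fy=3.3,interpolation=cv2.INTER_CUBIC))
E
```

```text
t 19.45 tcp [0.381 0.345 0.351] x [ 0.017 -0.017 -1.   ] yaw 78.3 j [  60.9    8.9   -9.7    1.4  -71.8 -163. ] F [-0.2 -0.5  0. ] M [ 0.11 -0.2   0.04] g 0.999
scene cap 309 [0.4605 0.1766 0.1598] [0.4627 0.1788 0.1584] [0.056 0.053 0.012]
scene bottletop 238 [ 0.6119 -0.3074  0.1943] [ 0.6154 -0.3067  0.1921] [0.039 0.037 0.013]
scene shaker 356 [ 0.522  -0.3018  0.1169] [ 0.524  -0.3005  0.1162] [0.045 0.05  0.011]
scene can 498 [ 0.4402 -0.3009  0.1133] [ 0.4411 -0.3004  0.1134] [0.055 0.053 0.01 ]
scene dip 449 [ 0.4935 -0.131   0.0327] [ 0.4931 -0.1311  0.0328] [0.062 0.062 0.007]
scene bell 448 [0.4651 0.3992 0.033 ] [0.4688 0.4047 0.0372] [0.058 0.056 0.054]
top cap 396 [0.4604 0.1817 0.161 ] [0.4609 0.1816 0.161 ] [0.054 0.054 0.013]
top bottletop 185 [ 0.6132 -0.3058  0.1971] [ 0.6142 -0.3065  0.1953] [0.038 0.037 0.017]
top shaker 310 [ 0.5232 -0.298   0.1192] [ 0.5242 -0.299   0.1192] [0.055 0.05  0.017]
top can 349 [ 0.4362 -0.2987  0.115 ] [ 0.4362 -0.2989  0.1152] [0.055 0.053 0.013]
top dip 385 [ 0.4895 -0.1328  0.0339] [ 0.4893 -0.1328  0.0341] [0.061 0.062 0.011]
top0 dip 379 [ 0.4895 -0.1331  0.0341] [ 0.4895 -0.1328  0.0349] [0.061 0.061 0.012]
top0 bell 508 [0.4663 0.4065 0.037 ] [0.4692 0.4082 0.0383] [0.063 0.062 0.056]
```

View pics/scene7.png

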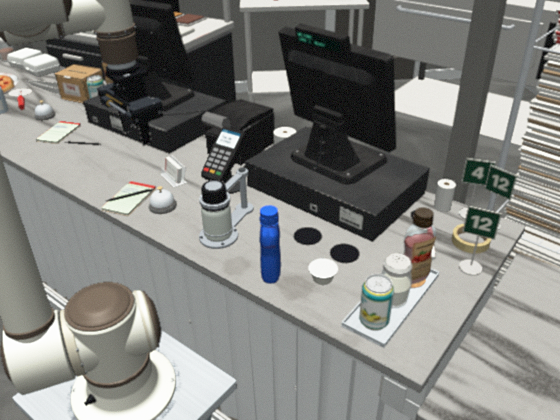

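View pics/top7z.png

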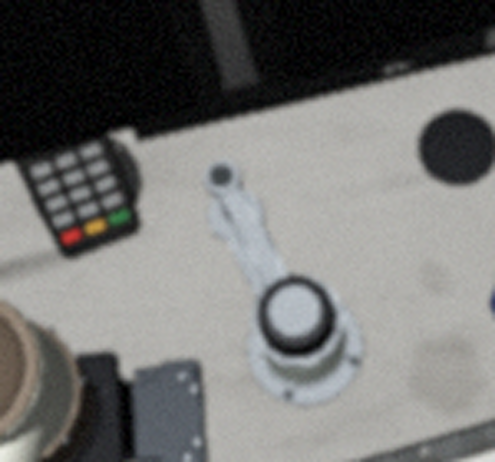

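```bash
python3 - <<'E'
from st import *
for n in('top','scene'):
    for lab,c in (('before',(.638,.0745)),('after',(.461,.180))):
        d=np.load(n+'0.npy') if lab=='before' else viewer.capture(n)[1]
        P,u,v=cloud(n,d); q=P[(np.hypot(P[:,0]-c[0],P[:,1]-c[1])<.016)&(P[:,2]>.15)&(P[:,2]<.18)]
        print(n,lab,len(q),q[:,2].mean(),np.median(q[:,2]))
        if lab=='after':
            for nm,c2,R,z0,z1 in (('jar',(.461,.179),.06,.09,.108),('cap',(.461,.18),.06,.152,.18),('ring',(.461,.18),.06,.118,.13)):
                q=P[(np.hypot(P[:,0]-c2[0],P[:,1]-c2[1])<R)&(P[:,2]>z0)&(P[:,2]<z1)]
                if len(q): lo,hi=np.percentile(q,[2,98],axis=0); print(nm,len(q),(lo+hi)/2)
E
```

```text
top before 85 0.16487884336304923 0.16503663167028648
top after 106 0.16187091220897362 0.1618707339076184
jar 29 [0.44208096 0.18230385 0.09846925]
cap 400 [0.4606041  0.18156986 0.16003782]
ring 190 [0.46984972 0.18178633 0.12445539]
scene before 64 0.163925130040414 0.16360683150784006
scene after 70 0.16158790369946213 0.16191687231326807
jar 178 [0.4569072  0.17211282 0.09895738]
cap 299 [0.46354113 0.17884182 0.15853462]
ring 227 [0.47200161 0.17611178 0.12430477]
```

move_arm(
  series=[
    [[0,0,0.8,0,0,0,1],[0,0,1,0,0,0,1],[0,0,1,0,0,0,1],[0,0,1,0,0,0,1],[0,0,1,0,0,0,1],[0,0,1,0,0,0,1],[0,0,1,0,0,0,1],[0,0,1,0,0,0,1],[0,0,1,0,0,0,1],[0,0,1,0.17,-0.34,-0.1,1],[0,0,1,0.17,-0.34,-0.1,1],[0,0,1,0.17,-0.34,-0.1,1],[0,0,1,0.17,-0.34,-0.1,1],[0,0,1,0.17,-0.34,-0.1,1],[0,0,1,0.17,-0.34,-0.1,1],[0,0,1,0.17,-0.34,-0.1,1],[0,0,0.5,0.16,-0.37,-0.1,1],[0,0,0,0,0,0,1]],
  ],
)

```text
time_s: 21.9
tcp_pos: [0.4629, 0.1488, 0.3108]
ee_rot: [[0.003, -0.856, -0.518], [0.03, -0.517, 0.855], [-1.0, -0.018, 0.024]]
wrist_force: [-0.4, -0.6, -0.2]
gripper_width: 1.004
```

```bash
python3 - <<'E'
from st import *
st()
p,d=cap('wrist','w8.png')
P,u,v=cloud('wrist',d); q=P[(np.hypot(P[:,0]-.462,P[:,1]-.18)<.045)&(P[:,2]>.15)&(P[:,2]<.18)]
if len(q): lo,hi=np.percentile(q,[2,98],axis=0);print(len(q),q.mean(0),(lo+hi)/2,hi-lo)
E
```

```text
t 21.9 tcp [0.4629 0.1488 0.3108] x [ 0.003  0.03  -1.   ] yaw 211.2 j [ 36.3   7.3 -16.4  -1.4 -65.1  -4.6] F [-0.4 -0.6 -0.2] M [-0.04  0.03 -0.05] g 1.004
4286 [0.46545681 0.17915449 0.16025485] [0.46507177 0.18027046 0.15756881] [0.05352974 0.05433761 0.00935653]
```

View pics/w8.png

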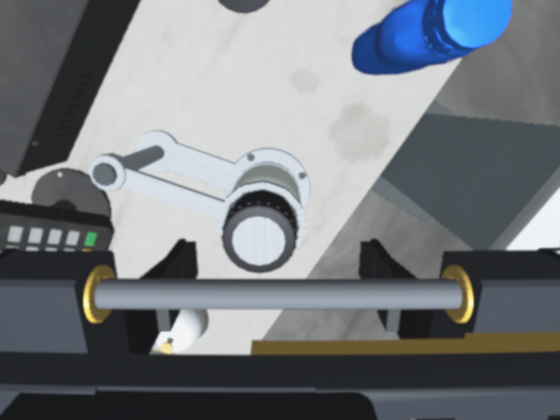

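move_arm(
  series=[
    [[-0.2,0,0,0,0.52,0,1],[0,0,0,0,0,0,1],[0,0,0,0,0,-0.5,1],[0,0,0,0,0,-0.5,1],[0,0,0,0,0,0,1]],
  ],
)

```text
time_s: 22.58
tcp_pos: [0.4618, 0.1809, 0.2534]
ee_rot: [[0.009, -0.857, -0.515], [0.006, -0.515, 0.857], [-1.0, -0.01, 0.001]]
wrist_force: [-0.5, 0.3, 0.4]
gripper_width: 0.998
```

move_arm(
  series=[
    [[-0.03,0.05,0,0,0,-0.4,1],[0,0,0,0,0,-0.3,1],[0,0,0,0,0,-0.05,1],[0,0,0,0,0,0,1]],
  ],
)

```text
time_s: 23.08
tcp_pos: [0.4641, 0.1822, 0.214]
ee_rot: [[0.011, -0.857, -0.515], [0.007, -0.515, 0.857], [-1.0, -0.013, 0.0]]
wrist_force: [-0.1, -0.7, 0.0]
gripper_width: 1.001
```

move_arm(
  series=[
    [[0,0.05,0,-0.03,-0.01,-0.15,1],[0,0,0,0,0,0,0.6],[0,0,0,0,0,0,0.5],[0,0,0,0,0,0,0.4],[0,0,0,0,0,0,0.4],[0,0,0,0,0,0,0.4],[0,0,-0.6,0,0,0,0.4],[0,0,-0.6,0,0,0,0.4]],
  ],
)

```text
time_s: 24.08
tcp_pos: [0.4632, 0.1826, 0.2071]
ee_rot: [[0.009, -0.929, -0.371], [0.007, -0.371, 0.929], [-1.0, -0.011, 0.003]]
wrist_force: [-3.3, 2.5, 1.0]
gripper_width: 0.686
```

```bash
python3 sw.py
```

```text
t 24.075 tcp [0.4632 0.1826 0.2071] x [ 0.009  0.007 -1.   ] yaw 201.8 j [ 40.3  14.3 -24.4   0.1 -50.6 -18.6] F [-3.3  2.5  1. ] M [1.3  1.13 1.06] g 0.686
rad 0.13640514743272802 phi -169.67214884405038
```

move_arm(
  series=[
    [[0,0,-0.8,0,0,0,0.4],[0,0,-0.8,0,0,0,0.4],[0,0,0,0,0,0,0.4]],
  ],
)

```text
time_s: 24.45
tcp_pos: [0.4632, 0.1838, 0.2075]
ee_rot: [[0.012, -0.986, -0.166], [0.002, -0.166, 0.986], [-1.0, -0.012, 0.0]]
wrist_force: [0.7, -1.9, -0.7]
gripper_width: 0.683
```

```bash
python3 sw.py
```

```text
t 24.45 tcp [0.4632 0.1838 0.2075] x [ 0.012  0.002 -1.   ] yaw 189.5 j [ 40.5  14.3 -24.5   0.4 -50.5 -31.3] F [ 0.7 -1.9 -0.7] M [-0.39 -0.15  1.03] g 0.683
rad 0.13613316241946305 phi -170.03418396128728
```

At its stop (the hand slips against a steady 1.0 N m). Release and retreat.

move_arm(
  series=[
    [[0,0,0,0,0,0,0.8],[0,0,0,0,0,0,1],[0,0,0,0,0,0,1],[0,0,0,0,0,0,1],[0,0,0,0,0,0.2,1],[0,0,0,0,0,0.6,1],[0,0,0,0,0,0.6,1],[0,0,0,0,0,0.6,1],[0,0,0,-0.7,0.5,0.2,1],[0,0,0,-0.6,0.8,0,1],[0,0,0,0,0.8,0,1],[0,0,0,0,0.6,0,1],[0,0,0,0,0,0,1]],
  ],
)

```text
time_s: 26.08
tcp_pos: [0.3823, 0.3484, 0.3525]
ee_rot: [[0.018, -0.987, -0.16], [0.012, -0.159, 0.987], [-1.0, -0.02, 0.009]]
wrist_force: [-0.8, -1.4, 0.2]
gripper_width: 1.002
```

```bash
python3 - <<'E'
from st import *
st()
for n in('scene','top'):
    p,d=cap(n,n+'9.png'); P,u,v=cloud(n,d)
    for nm,c,R,z0,z1 in (('cap',(.463,.18),.05,.152,.18),('bottletop',(.611,-.3),.05,.185,.21),('bell',(.465,.406),.06,.01,.08)):
        q=P[(np.hypot(P[:,0]-c[0],P[:,1]-c[1])<R)&(P[:,2]>z0)&(P[:,2]<z1)]
        if len(q)>5: lo,hi=np.percentile(q,[2,98],axis=0);print(n,nm,len(q),np.round((lo+hi)/2,4))
E
```

```text
t 26.075 tcp [0.3823 0.3484 0.3525] x [ 0.018  0.012 -1.   ] yaw 189.2 j [ 60.6   8.7  -9.5   0.6 -70.7 -51.6] F [-0.8 -1.4  0.2] M [-0.02 -0.02 -0.01] g 1.002
scene cap 305 [0.4632 0.1794 0.1586]
scene bottletop 232 [ 0.6159 -0.3062  0.1926]
scene bell 452 [0.4688 0.4037 0.0374]
top cap 394 [0.4607 0.1815 0.1605]
top bottletop 189 [ 0.6136 -0.3065  0.1943]
```

View pics/scene9.png

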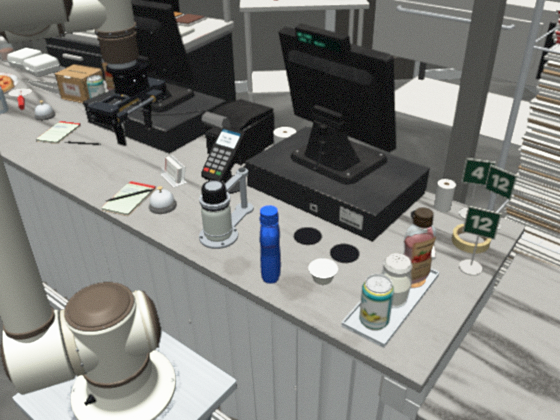

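The scene shows the cap on the jar at pixel (212,190), the bottle upright in the tray at (418,245), and everything else in place. Handing in.

```bash
python3 -c "
from station import r
print(r.finish_job())"
```

```text
the job is handed in; nothing more can be done
None
```

I stood the bottle on the cork coaster, swung the arm home and screwed the cap down to its stop. The job is handed in at about 26 s of the 72 s; it reports no verdict.

- **Bottle:** it stands upright about 7 mm from the coaster's centre, with its top at about 0.197 m as expected.
- **Swing arm:** it met its stop, pushing back with about 20 N. The cap measures within about 3 mm of the jar's axis.
- **Screw cap:** the hand slipped against about 1.5 N m at the end of the turn. I gripped it again and it resisted at once, at about 1.0 N m, so I take it as fully down.
- **Other things:** the shaker, can and dip cup moved less than 1 mm by the cameras. The bell was checked only roughly, because the arm hid it from the top camera. The scene camera shows it unmoved within about 1 mm between the first and second times I turned the cap; its place at the start was measured only from the top camera, and the two agree to about 5 mm. The gripper was clear of everything when I handed in.

One check disagreed: the cameras saw the cap drop only 2–3 mm instead of 4 mm. That is within the 2 mm calibration error, and I relied on the torque instead.

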